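# Stand a painted plaque in the drying stand

## Task

Draw the painted wooden plaque out of its sloping easel and stand it upright in the slot of the drying stand, between the grey fence and the orange lip, bottom edge fully down on the slot floor and roughly centred along the slot. The slotted carriage may be clamped anywhere along the stand, so feel for its fence gently: do not press the plaque hard on the stand or shove the stand's parts. Leave the paint jar, the bottle and the scraper where they are.

Things in the scene. Friction and masses are not known exactly. Their poses are not given: they have to be found in the camera images.
- plaque: Flat wooden plaque 9 mm thick (x), 100 wide (y), 120 tall (z), about 90 g; painted on the lower part of its +x face, bare wood above. Origin: middle of its lower edge (mid thickness); z runs up the plaque to its top edge. It starts in the easel's inclined slot, z leaning 35 degrees towards the easel's -x. Grip it across its thickness near the top edge; its upper 60 mm are clear.
- easel: Fixed brown easel, base 130 x 120 x 10 mm, 65 high, z up, origin at the centre of its underside. Its 12.5 mm wide slot leans 35 degrees from vertical towards -x; from the slot floor the back board (-x side, under the plaque) reaches 50 mm and the front lip 24 mm along the slope.
- stand: Fixed drying stand, z up, origin at the centre of its underside; wooden base 150 (x) x 130 (y) x 10 mm with low aluminium rails along x. On it a slotted carriage, 110 mm long in y and centred in y, is clamped with its slot's middle anywhere from -22 to +22 mm along the stand's x. The carriage's place is not reported: look or feel for it.
- slot_track (a point): The point of the stand, 20 mm above its origin, at the slot floor's height and the middle of the carriage's range; axes as the stand. The slot runs along y, is 12.5 mm wide, open at top and ends. On its -x side a grey fence, 9 mm thick, top 65 mm above this point; on its +x side an orange lip, 9 mm thick, top 28 mm above this point.
- paint_jar: Bystander: paint jar with blue label and black cap, 54 mm across, 50 mm high, origin at the centre of its underside.
- bottle: Bystander: white-painted bottle, 60 mm across, 150 mm high, origin at the centre of its underside.
- scraper: Bystander: scraper or spatula about 150 mm long, lying along its x.
Not all that is in view belongs to the job. What is shaped like the plaque but pink or turquoise is not meant. Leave any yellow look-alike of the easel alone.

How it is judged:
By the outcome, as a careful person would: the job done as asked, in the order asked, and still so for the second after the job is handed in, with the robot touching nothing.
It also fails if it takes over 54 s, if anything falls off the work surface, if the arm or the gripper's body presses on something with over 40 N, if the wrist force passes 120 N, or if a joint passes its speed limit or range.

## Robot

A 6-joint arm with a two-finger parallel gripper is mounted at the origin on the work surface. World frame = base frame: x ahead of the robot, y to its left, z up, the work surface at z = 0. Lengths are in m, angles in degrees, forces in N, time in s.
With the tool pointing down it reaches from about 0.25 to 0.725 m from the base axis. Payload 9.7 kg.
Tool frame: the origin (TCP) lies at the very end of the fingers, on their centre line; the grasp point (between the pads) lies tcp_to_grasp behind it (tcp_to_grasp is the distance from the TCP to the grasp point, in m); z points along the fingers, y is the direction in which the jaws open and shut (so a half turn about z gives the same grasp; the last joint's range is limited). The gripper opens to 85 mm and grips with 20 to 120 N. Pads are 22 mm wide; open, the fingers measure 114 mm over their backs; the gripper's body (76 mm by 85 mm) begins 54 mm behind the grasp point. The pads swing forward as they close: fully open they stand 13 mm farther back than shut.
Start: joints at [-65.145, 4.979, 10.078, 95.1, 0, 90], TCP at [0.231, -0.499, 0.231] pointing down, gripper open.
Joint ranges: [-179.16, 179.16], [-48.56, 103.87], [-65.8, 70.77], [-126.05, 130.52], [-82.76, 87.17], [-180, 180]. Speed limits (degrees/s): [127.2, 127.2, 147.25, 180, 180, 180].

## Interface

Orientations are given as [roll, pitch, yaw] about the fixed x, y, z axes, in that order (R = Rz(yaw) Ry(pitch) Rx(roll)).
In Python, from workcell import * gives the robot as it stands. The module is installed in compiled form; this text tells all that it offers.
- The arm moves only by the shell command python3 -m pendant 'ROWS' [FORCE]. ROWS is JSON, a list of rows, each a list of 3 entries, a list of its own where there are three numbers: the opening in per cent of the stroke, from 0 (shut) to 100 (fully open), then the shift along the world's x, y, z in mm, then the turn, a rotation vector about the world's x, y, z in degrees. A call has 1 to 20 rows; each row is the pose to reach, as a shift and turn from the pose measured when the call began; what a row does not reach only later rows make up. A row lasts 1/8 s, in which the tool goes at most 62.5 mm and 10.7 degrees, less where a joint would pass 70% of its speed; a pose out of reach is approached as far as the arm can. A call with a gripper value outside its range is refused whole. The fingers move at their own pace and stop on an object; FORCE is the grip in N (left out, the last holds). Time passes only in rows, so rows that repeat a pose let the fingers close. It gives the time, the measured TCP pose, the force and the opening at its end, in the units of the state.
- get_obs(): the state, without advancing time (a new reading comes with each control period).
- camera(name): name is "side" or "top" or "wrist"; returns a dict with "img" (400x640x3 uint8, red, green, blue), "fx", "fy", "cx", "cy" (pixels), "cam_to_world" (4x4, takes a point from camera to world coordinates); the wrist camera has in their place "T_tool_cam" (4x4, takes a point from camera to tool coordinates, whose origin is the TCP and whose axes are the flange's). Camera axes: x right, y down, z forward; pixel columns grow to the right and rows downward; lengths in m; the calibration is good to about 2 mm. A picture is of the moment at which its call begins: read the wrist's pose just before it. There is no depth.
- job_done(): hands the job in, once; it reports no verdict.
Trained networks look in a picture, given as the dict that the camera call returned (one of the last four; its "shot" number tells which), for a name from the list of things; names that differ only in an ending like _2 or _b are one class to them, and where a whole thing is asked for, a point or a joint stands for the part that bears it (a point fixed in the world has none). Each returns a list of dicts, best first, with "confidence" (0 to 1); they miss things now and then, are a little off and sometimes report something else, mostly with a low value. They report only what shows in the picture. A call takes as long as a camera call. They do not tell look-alikes from the thing itself.
- regions_of(picture, label): "region" (400x640 bool, what is visible of it).
- pinpoint(picture, label): "position" ([x, y, z] in m, in world coordinates, good to about 4 mm: a listed point, or the origin of a listed thing).
The state is a dict: "time": time; "q": joint angles; "qd": joint speeds; "joint_efforts": joint torques, N m; "ee_pos": TCP position; "tcp_rot": TCP orientation; "wrist_force": force on the tool from outside, world axes, zero at the start; "torque": the same for the moment, N m; "opening": finger opening in m.
Only numpy, scipy, OpenCV 4.12 (cv2) and the standard library are available. Lean on these libraries where they do the work, as an engineer would, in place of code of your own. Each camera call takes 0.05 s, during which the arm holds its last target. There are 200 camera calls.

## Working session

There is one attempt and no reset: what is moved stays moved. The work goes in short steps, Python scripts to look and compute and a shell command to move; the robot and the scene stay as the last step left them, time stands still between calls to the robot, and variables do not carry over. Pictures are saved under pics/ and viewed, about 8 in all and at most 12, crops included, and the job is handed in when it is done.

```bash
mkdir -p pics
cat > h.py <<'E'
from workcell import *
import numpy as np, cv2
def shot(n,f):
    p=camera(n); cv2.imwrite('pics/'+f,cv2.cvtColor(p['img'],cv2.COLOR_RGB2BGR)); return p
def proj(p,X):
    T=np.linalg.inv(p['cam_to_world']); c=T[:3,:3]@np.asarray(X)+T[:3,3]
    return np.array([p['fx']*c[0]/c[2]+p['cx'],p['fy']*c[1]/c[2]+p['cy']])
def onplane(p,u,v,z):
    T=p['cam_to_world']; d=T[:3,:3]@np.array([(u-p['cx'])/p['fx'],(v-p['cy'])/p['fy'],1]); o=T[:3,3]
    return o+d*(z-o[2])/d[2]
E
python3 - <<'E'
from h import *
np.set_printoptions(precision=4,suppress=True)
print(get_obs())
P={n:shot(n,n+'0.png') for n in('top','side')}
for n,p in P.items():
    print(n,p['cam_to_world'],p['fx'])
    for l in['plaque','easel','stand','slot_track','paint_jar','bottle','scraper']:
        for r in pinpoint(p,l): print(n,l,np.array(r['position']),round(r['confidence'],2),proj(p,r['position']).round())
a=np.vstack([cv2.imread('pics/top0.png'),cv2.imread('pics/side0.png')])
cv2.imwrite('pics/both0.png',cv2.resize(a,(480,600),interpolation=cv2.INTER_AREA))
E
```

```text
{'time': 0.0, 'q': array([-65.1443,   5.0106,  10.035 ,  95.0998,   0.0003,  90.0006]), 'qd': array([-0.0908,  0.0573,  0.1225,  0.0026,  0.0134,  0.1405]), 'joint_efforts': array([ -0.0006, -52.0397,  46.4792,   0.0167,  -0.0001,   0.    ]), 'ee_pos': array([ 0.2311, -0.4988,  0.2306]), 'tcp_rot': array([-179.9247,   -0.0003,   24.8551]), 'wrist_force': array([ 0.3069, -0.4504, -0.4783]), 'torque': array([-0.0174,  0.0602, -0.0222]), 'opening': 0.08548004847551983}
top [[-0.0086 -0.9907  0.136   0.4093]
 [-1.      0.0082 -0.0036 -0.0684]
 [ 0.0024 -0.136  -0.9907  1.0072]
 [ 0.      0.      0.      1.    ]] 460.5072224566033
top plaque [ 0.5736 -0.2412  0.0256] 0.94 [392. 189.]
top plaque [ 0.7862 -0.2585  0.0031] 0.82 [395.  98.]
top plaque [ 0.4757 -0.4061  0.0051] 0.57 [468. 234.]
top easel [ 0.5704 -0.2369  0.0035] 0.85 [388. 192.]
top easel [ 0.3287 -0.326   0.0022] 0.81 [433. 303.]
top stand [0.4967 0.2478 0.0018] 0.93 [168. 227.]
top slot_track [0.49   0.2461 0.0249] 0.67 [165. 229.]
top paint_jar [ 0.5527  0.0298 -0.003 ] 0.73 [268. 201.]
top bottle [ 0.691  -0.0123  0.0007] 0.63 [287. 140.]
top scraper [ 0.4296 -0.0024 -0.0024] 0.82 [282. 257.]
side [[-0.7937 -0.4114  0.448  -0.0168]
 [-0.608   0.559  -0.5638  0.6404]
 [-0.0185 -0.7199 -0.6938  0.943 ]
 [ 0.      0.      0.      1.    ]] 518.0274744660748
side plaque [ 0.4742 -0.4121  0.001 ] 0.65 [421. 164.]
side plaque [ 0.5744 -0.2357  0.0252] 0.53 [357. 177.]
side easel [ 0.3286 -0.3313 -0.0043] 0.62 [454. 203.]
side easel [ 0.5704 -0.2457 -0.0005] 0.61 [360. 183.]
side stand [0.497  0.2513 0.0028] 0.78 [255. 321.]
side slot_track [0.4923 0.251  0.019 ] 0.97 [255. 317.]
side paint_jar [0.5545 0.0256 0.0014] 0.76 [301. 245.]
side bottle [ 0.6875 -0.0118 -0.0028] 0.87 [271. 214.]
side bottle [ 0.5743 -0.2455  0.0027] 0.67 [359. 182.]
side scraper [ 0.4302 -0.0014 -0.0032] 0.6 [349. 263.]
```

View pics/top0.png

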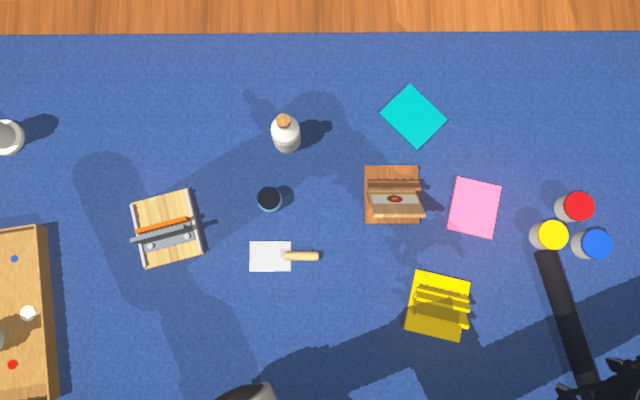

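View pics/side0.png

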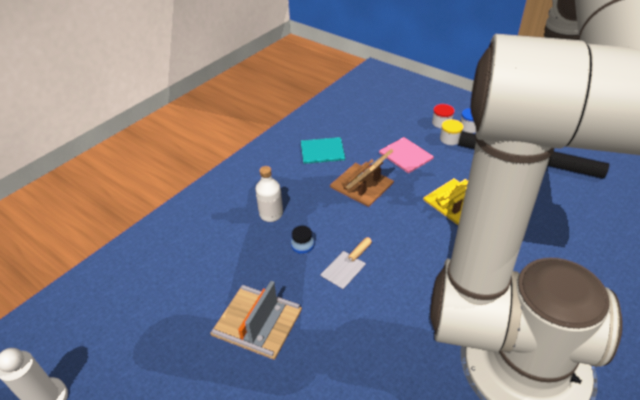

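The plaque candidates in the top view are the wooden plate in the brown easel (394,200), a pink plate (475,207) and a turquoise plate (412,117). The wooden one in the brown easel fits the description. I'll confirm it and the slot in enlarged crops.

Run:
```python
import cv2,numpy as np
t=cv2.imread('pics/top0.png');s=cv2.imread('pics/side0.png')
f=lambda a,x,y,w,h:cv2.resize(a[y:y+h,x:x+w],(400,300),interpolation=cv2.INTER_CUBIC)
a=np.vstack([np.hstack([f(t,350,150,100,75),f(s,310,135,100,75)]),np.hstack([f(t,118,188,106,80),f(s,205,275,106,80)])])
cv2.imwrite('pics/crop1.png',a)
```

```text
(no output)
```

View pics/crop1.png

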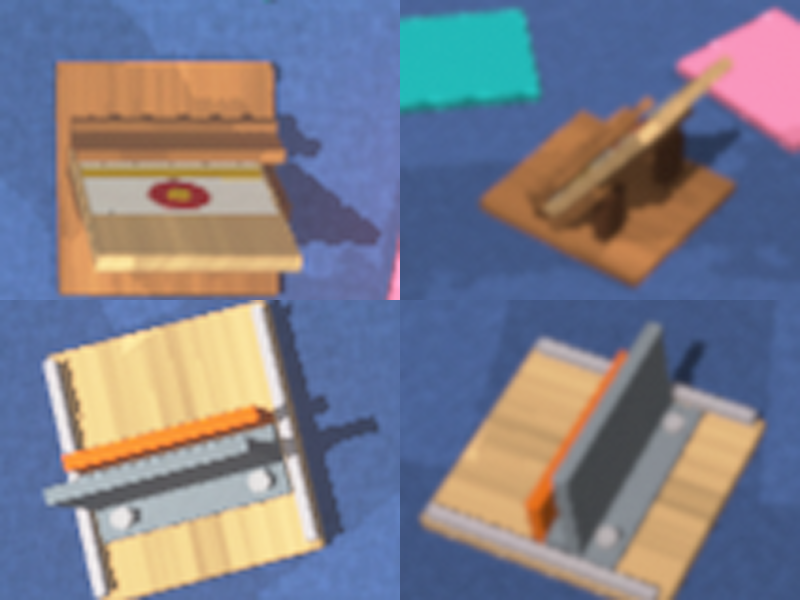

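The plaque is the wooden one with a white, red and yellow painted face. It leans toward the robot (world -x), with its top edge at about (374–425, 214) in the top view. The orange lip is on the stand's far (+x) side. I'll measure both from the crop's corner pixels.

```bash
cat >> h.py <<'E'
from scipy.spatial.transform import Rotation as Ro
def delta(pos,axes,o=None):
    "shift mm and rotvec deg (world) from measured pose to tcp pos / tool axes matrix"
    o=o or get_obs(); R=Ro.from_euler('xyz',o['tcp_rot'],degrees=True)
    return (1000*(np.asarray(pos)-o['ee_pos'])).round(1),(Ro.from_matrix(axes)*R.inv()).as_rotvec(degrees=True).round(2)
E
python3 - <<'E'
from h import *
import workcell
np.set_printoptions(precision=4,suppress=True)
print([ (n,getattr(workcell,n)) for n in dir(workcell) if 'grasp' in n.lower()])
p=camera('top')
A=lambda x,y:(350+x/4-.5,150+y/4-.5)
B=lambda x,y:(118+x/3.774-.5,188+(y-300)/3.75-.5)
def line(nm,f,a,b,z):
    P,Q=onplane(p,*f(*a),z),onplane(p,*f(*b),z); d=Q-P
    print(nm,P,Q,'len',np.linalg.norm(d),'ang of normal',np.degrees(np.arctan2(d[0],-d[1])))
line('plaq top far edge',A,(95,256),(300,253),.025+.12*np.cos(np.radians(35))+.0026)
line('plaq top near edge',A,(95,270),(302,268),.025+.12*np.cos(np.radians(35))-.0026)
line('plaq paint/wood',A,(90,213),(288,214),.025+.06*np.cos(np.radians(35))+.0026)
line('easel base far',A,(57,62),(272,62),.01)
line('easel base near',A,(60,293),(278,293),.01)
line('stand far',B,(45,358),(268,300),.01)
line('stand near',B,(100,600),(322,545),.01)
line('lip far top',B,(65,458),(262,406),.048)
line('lip near top',B,(70,472),(272,420),.048)
line('fence far top',B,(45,490),(272,432),.085)
line('fence near top',B,(48,505),(272,448),.085)
E
```

```text
[('tcp_to_grasp', 0.0187)]
plaq top far edge [ 0.5089 -0.1857  0.1259] [ 0.5095 -0.2845  0.1259] len 0.09883532556823656 ang of normal 0.36440797825043575
plaq top near edge [ 0.5027 -0.1862  0.1207] [ 0.5028 -0.2865  0.1207] len 0.10026172576454388 ang of normal 0.07635360133958694
plaq paint/wood [ 0.5366 -0.1903  0.0767] [ 0.5352 -0.2913  0.0767] len 0.10103023978283864 ang of normal -0.7674842275145894
easel base far [ 0.6301 -0.1829  0.01  ] [ 0.6291 -0.3018  0.01  ] len 0.1189247144339831 ang of normal -0.4637009762581368
easel base near [ 0.5019 -0.1816  0.01  ] [ 0.5009 -0.3001  0.01  ] len 0.11851971991961499 ang of normal -0.48155832394332765
stand far [0.5496 0.3308 0.01  ] [0.5828 0.2029 0.01  ] len 0.13219651564549473 ang of normal 14.543765947173071
stand near [0.4097 0.2932 0.01  ] [0.4399 0.168  0.01  ] len 0.12878556696837404 ang of normal 13.554369984457947
lip far top [0.4881 0.302  0.048 ] [0.5162 0.1942 0.048 ] len 0.11147442957874552 ang of normal 14.629530524410535
lip near top [0.4802 0.2989 0.048 ] [0.5083 0.1884 0.048 ] len 0.1140311983722735 ang of normal 14.248591284727487
fence far top [0.468  0.2976 0.085 ] [0.498  0.1783 0.085 ] len 0.12296448676539934 ang of normal 14.12818443872007
fence near top [0.46   0.2956 0.085 ] [0.4894 0.1781 0.085 ] len 0.12116114481800766 ang of normal 14.051586259075886
```

Sizes agree with the description: the plaque edge measures about 100 mm, the base about 130 mm and the slot about 12.2 mm. The plaque's yaw is about 0. The slot middle is near (0.487, 0.247) with yaw about 14.2°.

Run:
```python
from h import *
c,s=np.cos(np.radians(35)),np.sin(np.radians(35))
pz=np.array([-s,0,c]);px=np.array([c,0,s]);R=np.c_[[0,1,0],px,-pz]
top=np.array([.506,-.237,.1233])
print(delta(top+.05*pz,R)); print(delta(top-.037*pz,R))
```

```text
(array([246.2, 262.1, -67. ]), array([-19.87, -31.1 ,  63.02]))
(array([ 296.1,  262.1, -138.3]), array([-19.87, -31.1 ,  63.02]))
```

```bash
python3 -m pendant '[[60,[30,30,20],[-2,-3,7]],[60,[60,65,40],[-5,-7,15]],[60,[90,100,50],[-7,-11,23]],[60,[120,135,50],[-10,-16,32]],[60,[150,170,50],[-12,-19,39]],[60,[175,195,40],[-15,-23,47]],[60,[200,225,20],[-17,-27,55]],[60,[220,245,-10],[-19.87,-31.1,63.02]],[60,[235,262,-40],[-19.87,-31.1,63.02]],[60,[246,262,-67],[-19.87,-31.1,63.02]],[60,[246,262,-67],[-19.87,-31.1,63.02]],[60,[246,262,-67],[-19.87,-31.1,63.02]],[60,[246,262,-67],[-19.87,-31.1,63.02]]]' 30
python3 - <<'E'
from h import *
o=get_obs(); p=shot('wrist','w1.png')
T=np.eye(4);T[:3,:3]=Ro.from_euler('xyz',o['tcp_rot'],degrees=True).as_matrix();T[:3,3]=o['ee_pos']
p['cam_to_world']=T@p['T_tool_cam']
c,s=np.cos(np.radians(35)),np.sin(np.radians(35)); pz=np.array([-s,0,c]);px=np.array([c,0,s])
print(o['ee_pos'],o['tcp_rot'],o['opening'])
for a in(-.05,.05):
  for b in (-.0045,.0045): print(a,b,proj(p,np.array([.506,-.237+a,.1233])+b*px).round())
for r in pinpoint(p,'plaque'): print(r)
E
```

```text
time: 2.48
ee_pos: [0.4774, -0.2377, 0.1661]
tcp_rot: [144.9, 0.1, 90.0]
wrist_force: [0.9, 0.2, 0.3]
opening: 0.0513
[ 0.47738413 -0.23768962  0.16605976] [1.44905124e+02 7.31248053e-02 8.99712871e+01] 0.05125928157460932
-0.05 -0.0045 [316. 276.]
-0.05 0.0045 [328. 276.]
0.05 -0.0045 [315. 148.]
0.05 0.0045 [329. 148.]
{'position': [0.7847, -0.2584, 0.0018], 'confidence': 0.75}
{'position': [0.5735, -0.2396, 0.0233], 'confidence': 0.61}
```

View pics/w1.png

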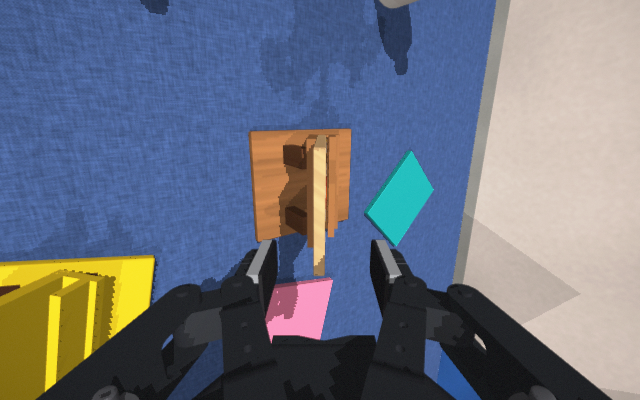

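The plaque's top edge is at columns 312–326, ending at row 276, within 2 px of the prediction and midway between the fingers (268 and 375). I'll advance along the slope and grip.

```bash
python3 -m pendant '[[60,[14,0,-21],[0,0,0]],[60,[28,0,-42],[0,0,0]],[60,[40,0,-60],[0,0,0]],[60,[48,0,-74],[0,0,0]],[60,[48,0,-74],[0,0,0]],[60,[48,0,-74],[0,0,0]],[0,[48,0,-74],[0,0,0]],[0,[48,0,-74],[0,0,0]],[0,[48,0,-74],[0,0,0]],[0,[48,0,-74],[0,0,0]],[0,[48,0,-74],[0,0,0]],[0,[48,0,-74],[0,0,0]],[0,[48,0,-74],[0,0,0]],[0,[48,0,-74],[0,0,0]]]' 40; python3 -c "
from h import *
o=get_obs();print(o['wrist_force'],o['opening'],o['torque'])"
```

```text
time: 4.32
ee_pos: [0.5256, -0.2378, 0.0924]
tcp_rot: [144.9, 0.1, 90.0]
wrist_force: [-2.9, 1.2, 5.7]
opening: 0.0086
[-2.90005121  1.18384824  5.71028978] 0.008609052864704118 [0.13230083 0.26650692 0.00680111]
```

Gripped: the opening is 8.6 mm, which matches the plaque thickness. Now I'll draw it out about 100 mm along the slope.

```bash
python3 -m pendant '[[0,[-6,0,8],[0,0,0]],[0,[-12,0,17],[0,0,0]],[0,[-20,0,28],[0,0,0]],[0,[-29,0,41],[0,0,0]],[0,[-38,0,54],[0,0,0]],[0,[-47,0,67],[0,0,0]],[0,[-56,0,80],[0,0,0]],[0,[-60,0,90],[0,0,0]],[0,[-62,0,115],[0,0,0]],[0,[-62,0,140],[0,0,0]],[0,[-62,0,140],[0,0,0]],[0,[-62,0,140],[0,0,0]]]'
python3 - <<'E'
from h import *
o=get_obs(); print(o['wrist_force'],o['opening'])
th=np.radians(14.2); u=np.array([np.cos(th),np.sin(th),0]); v=np.array([-u[1],u[0],0])
R=np.c_[v,u,[0,0,-1]]
slot=np.array([.487,.2466,.02])
# high approach: plaque bottom ~ 0.12 ; TCP 83mm above plaque bottom
print(delta(slot+[0,0,.083+.11],R))
E
```

```text
time: 5.82
ee_pos: [0.4633, -0.2376, 0.2311]
tcp_rot: [144.9, 0.0, 90.0]
wrist_force: [-0.6, -0.3, -2.0]
opening: 0.0088
[-0.56543218 -0.25606474 -1.9550445 ] 0.00875547687497369
(array([ 23.7, 484.2, -18.1]), array([-4.3 , 34.89, 13.77]))
```

```bash
python3 -m pendant '[[0,[0,15,20],[-0.4,3,1.2]],[0,[0,45,40],[-1,7,3]],[0,[0,85,40],[-1.5,12,5]],[0,[2,125,40],[-2,17,7]],[0,[5,165,40],[-2.5,22,9]],[0,[8,205,40],[-3,27,11]],[0,[11,245,40],[-4,32,12]],[0,[14,285,40],[-4.3,34.9,13.8]],[0,[16,325,40],[-4.3,34.9,13.8]],[0,[18,365,40],[-4.3,34.9,13.8]],[0,[20,405,35],[-4.3,34.9,13.8]],[0,[22,440,20],[-4.3,34.9,13.8]],[0,[24,470,0],[-4.3,34.9,13.8]],[0,[24,484,-18],[-4.3,34.9,13.8]],[0,[24,484,-18],[-4.3,34.9,13.8]],[0,[24,484,-18],[-4.3,34.9,13.8]],[0,[24,484,-18],[-4.3,34.9,13.8]]]'
python3 - <<'E'
from h import *
np.set_printoptions(precision=4,suppress=True)
o=get_obs(); print(o['wrist_force'],o['opening'])
p=shot('side','s2.png'); t=shot('top','t2.png'); 
print(pinpoint(p,'plaque'),pinpoint(t,'plaque'))
for q in(p,t): print([(r['position'],r['confidence']) for r in pinpoint(q,'slot_track')])
w=shot('wrist','w2.png')
s=cv2.imread('pics/s2.png');c=s[200:380,150:350]
wi=cv2.imread('pics/w2.png')[0:400,160:480]
cv2.imwrite('pics/v2.png',np.hstack([cv2.resize(c,(440,400),interpolation=cv2.INTER_CUBIC),wi]))
E
```

```text
time: 7.95
ee_pos: [0.4877, 0.2457, 0.2142]
tcp_rot: [179.9, -0.0, 104.2]
wrist_force: [-0.4, 1.0, -0.8]
opening: 0.0084
[-0.4196  1.0307 -0.7714] 0.008358051687962985
[{'position': [0.7835, -0.2542, 0.005], 'confidence': 0.83}, {'position': [0.4914, 0.2487, 0.1303], 'confidence': 0.79}, {'position': [0.474, -0.4116, 0.0049], 'confidence': 0.63}] [{'position': [0.7871, -0.2569, 0.0029], 'confidence': 0.93}, {'position': [0.4711, -0.4084, 0.0074], 'confidence': 0.88}, {'position': [0.4851, 0.2453, 0.1324], 'confidence': 0.83}]
[([0.4921, 0.2512, 0.0184], 0.79)]
[([0.4911, 0.2478, 0.0231], 0.9)]
```

View pics/v2.png

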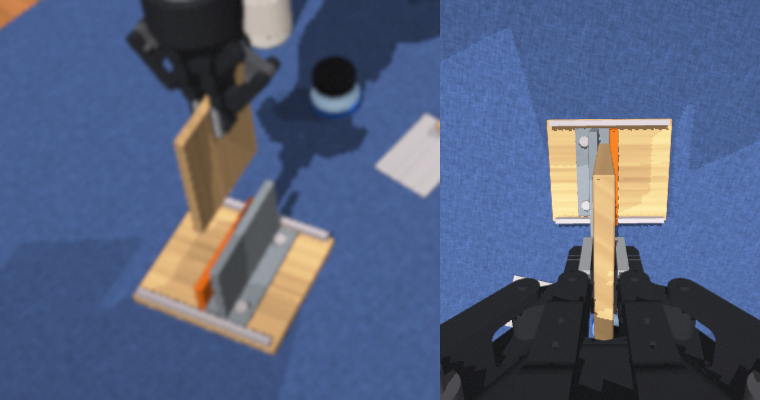

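The plaque hangs upright over the stand. Next I'll measure the slot relative to it from an enlarged wrist crop, with predicted edges overlaid.

```bash
cat >> h.py <<'E'
def wristcam(f):
    o=get_obs(); p=shot('wrist',f)
    T=np.eye(4);T[:3,:3]=Ro.from_euler('xyz',o['tcp_rot'],degrees=True).as_matrix();T[:3,3]=o['ee_pos']
    p['cam_to_world']=T@p['T_tool_cam']; return o,p
E
python3 - <<'E'
from h import *
np.set_printoptions(precision=4,suppress=True)
o,p=wristcam('w3.png')
th=np.radians(14.2); u=np.array([np.cos(th),np.sin(th),0]); v=np.array([-u[1],u[0],0])
c=np.array([.487,.2466,0]); k=6
a=cv2.resize(cv2.imread('pics/w3.png')[115:215,260:390],None,fx=k,fy=k,interpolation=cv2.INTER_CUBIC)
def seg(lx,z,col,y0,y1,b=c):
    P,Q=[proj(p,b+lx*u+y*v+[0,0,z]) for y in(y0,y1)]
    print(lx,z,P.round(1),Q.round(1))
    f=lambda q:tuple(int(x) for x in ((q-[259.5,114.5])*k))
    cv2.line(a,f(P),f(Q),col,1)
seg(.00625,.048,(0,0,255),-.055,.055);seg(.01525,.048,(0,0,255),-.055,.055)
seg(-.00625,.085,(0,255,0),-.055,.055);seg(-.01525,.085,(0,255,0),-.055,.055)
e=o['ee_pos'].copy(); e[2]=0
seg(-.0045,o['ee_pos'][2]-.083,(255,0,255),-.05,.05,e);seg(.0045,o['ee_pos'][2]-.083,(255,0,255),-.05,.05,e)
cv2.imwrite('pics/v3.png',a)
E
```

```text
0.00625 0.048 [329.  226.3] [329.6 130.6]
0.01525 0.048 [336.6 226.3] [338.  130.6]
-0.00625 0.085 [317.8 239.8] [317.1 133. ]
-0.01525 0.085 [309.2 239.8] [307.6 133. ]
-0.0045 0.1303078723178771 [319.1 257. ] [318.5 144. ]
0.0045 0.1303078723178771 [329.1 257. ] [329.9 144. ]
```

View pics/v3.png

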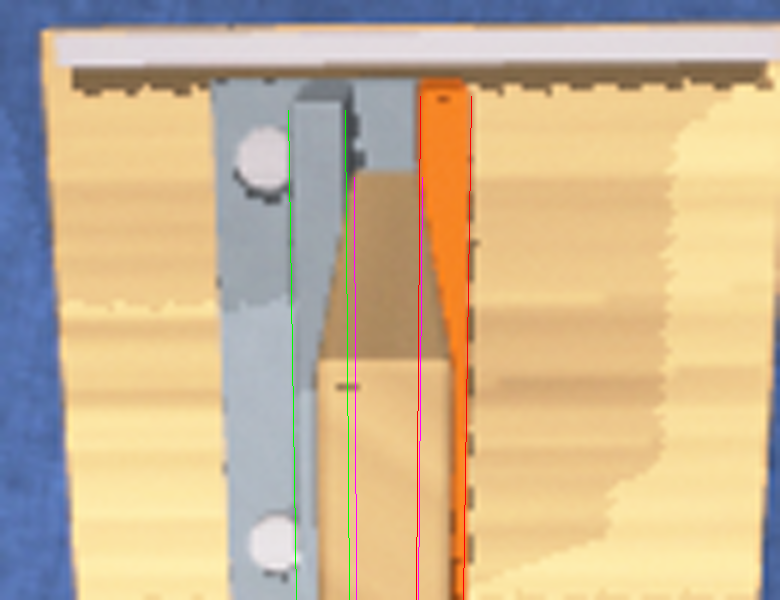

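The overlay fits: the lip lines coincide with the image, the fence agrees within 1 px and the plaque's bottom edge lies as predicted. I'll shift about 2 mm along the slot and lower gently, checking force.

```bash
python3 -m pendant '[[0,[-1,2,-12],[0,0,0]],[0,[-1,2,-24],[0,0,0]],[0,[-1,2,-36],[0,0,0]],[0,[-1,2,-44],[0,0,0]],[0,[-1,2,-52],[0,0,0]],[0,[-1,2,-60],[0,0,0]],[0,[-1,2,-68],[0,0,0]],[0,[-1,2,-76],[0,0,0]],[0,[-1,2,-76],[0,0,0]],[0,[-1,2,-76],[0,0,0]]]'
python3 - <<'E'
from h import *
o,p=wristcam('w4.png'); print(o['wrist_force'].round(2),o['torque'].round(3),o['ee_pos'].round(4))
c=shot('side','s4.png')
a=cv2.resize(cv2.imread('pics/w4.png')[100:260,240:400],(600,600),interpolation=cv2.INTER_CUBIC)
s=cv2.resize(cv2.imread('pics/s4.png')[220:370,210:260+0],(200,600),interpolation=cv2.INTER_CUBIC)
cv2.imwrite('pics/v4.png',np.hstack([a,s]))
E
```

```text
time: 9.6
ee_pos: [0.4864, 0.2483, 0.1375]
tcp_rot: [180.0, -0.0, 104.2]
wrist_force: [-0.4, -0.4, -0.3]
opening: 0.0085
[-0.43 -0.41 -0.3 ] [0.005 0.006 0.039] [0.4864 0.2483 0.1375]
```

View pics/v4.png

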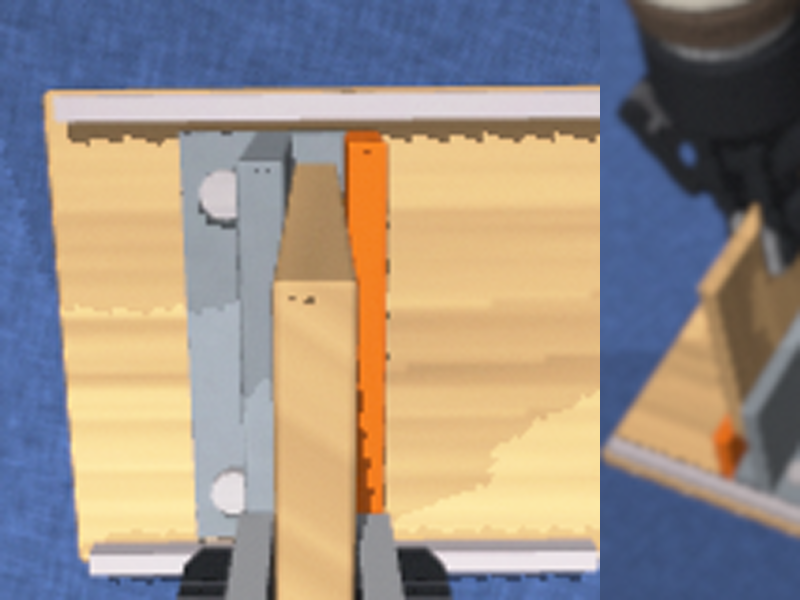

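The bottom edge (crop columns 293–337) lies centrally between the fence's inner face and the lip (346), and there is no contact force. I'll continue down.

```bash
python3 -m pendant '[[0,[0,0,-7],[0,0,0]],[0,[0,0,-14],[0,0,0]],[0,[0,0,-20],[0,0,0]],[0,[0,0,-26],[0,0,0]],[0,[0,0,-29],[0,0,0]],[0,[0,0,-31],[0,0,0]],[0,[0,0,-31],[0,0,0]],[0,[0,0,-31],[0,0,0]]]'
```

```text
time: 10.7
ee_pos: [0.4866, 0.2484, 0.1068]
tcp_rot: [180.0, -0.0, 104.2]
wrist_force: [-0.4, -1.0, -1.8]
opening: 0.0087
```

```bash
python3 -m pendant '[[0,[0,0,-0.5],[0,0,0]],[0,[0,0,-1],[0,0,0]],[0,[0,0,-1.5],[0,0,0]],[0,[0,0,-1.5],[0,0,0]]]'
```

```text
time: 11.2
ee_pos: [0.4866, 0.2484, 0.1053]
tcp_rot: [180.0, -0.0, 104.2]
wrist_force: [0.6, 0.1, -2.1]
opening: 0.0085
```

```bash
python3 -m pendant '[[0,[0,0,-0.5],[0,0,0]],[0,[0,0,-1],[0,0,0]],[0,[0,0,-1.5],[0,0,0]],[0,[0,0,-1.5],[0,0,0]]]'
```

```text
time: 11.7
ee_pos: [0.4865, 0.2484, 0.1037]
tcp_rot: [180.0, -0.0, 104.2]
wrist_force: [0.4, -0.5, -0.9]
opening: 0.0085
```

```bash
python3 -m pendant '[[0,[0,0,-0.5],[0,0,0]],[0,[0,0,-1],[0,0,0]],[0,[0,0,-1],[0,0,0]]]'
```

```text
time: 12.08
ee_pos: [0.4866, 0.2484, 0.1029]
tcp_rot: [180.0, -0.0, 104.2]
wrist_force: [0.6, -1.6, 1.1]
opening: 0.0082
```

```bash
python3 -m pendant '[[0,[0,0,-0.5],[0,0,0]],[0,[0,0,-1],[0,0,0]],[0,[0,0,-1],[0,0,0]]]'
```

```text
time: 12.45
ee_pos: [0.4868, 0.2483, 0.1028]
tcp_rot: [179.9, -0.0, 104.2]
wrist_force: [-1.2, -3.8, 6.9]
opening: 0.0085
```

The plaque is on the floor: 6.9 N upward at the expected height (TCP 0.1028). I'll release and check.

```bash
python3 -m pendant '[[15,[0,0,0],[0,0,0]],[20,[0,0,0],[0,0,0]],[25,[0,0,0],[0,0,0]],[30,[0,0,0],[0,0,0]],[35,[0,0,0],[0,0,0]],[35,[0,0,0],[0,0,0]],[35,[0,0,8],[0,0,0]],[35,[0,0,25],[0,0,0]],[35,[0,0,50],[0,0,0]],[35,[0,0,80],[0,0,0]],[35,[0,0,110],[0,0,0]],[35,[-50,-30,140],[0,0,0]],[35,[-100,-70,160],[0,0,0]],[35,[-100,-120,160],[0,0,0]],[35,[-100,-160,160],[0,0,0]],[35,[-100,-160,160],[0,0,0]],[35,[-100,-160,160],[0,0,0]]]'
python3 - <<'E'
from h import *
t=shot('top','t5.png'); s=shot('side','s5.png')
for q in(s,t): print([(np.round(r['position'],4),r['confidence']) for r in pinpoint(q,'plaque')], [(n,np.round(pinpoint(q,n)[0]['position'],3)) for n in('paint_jar','bottle','scraper') if pinpoint(q,n)])
a=cv2.resize(cv2.imread('pics/t5.png')[180:280,115:215],(400,400),interpolation=cv2.INTER_CUBIC)
b=cv2.resize(cv2.imread('pics/s5.png')[250:350,205:305],(400,400),interpolation=cv2.INTER_CUBIC)
th=np.radians(14.2); u=np.array([np.cos(th),np.sin(th),0]); v=np.array([-u[1],u[0],0])
c=np.array([.4868,.2483,0.02])
for q,im,ox,oy in((t,a,115,180),(s,b,205,250)):
  for x in(-.0045,.0045):
    for y in(-.05,.05):
      for z in(0,.12):
        P=(proj(q,c+x*u+y*v+[0,0,z])-[ox-.5,oy-.5])*4; cv2.circle(im,tuple(int(i) for i in P),3,(255,0,255),1)
cv2.imwrite('pics/v5.png',np.hstack([a,b]))
E
```

```text
time: 14.58
ee_pos: [0.3869, 0.0885, 0.2637]
tcp_rot: [179.8, -0.0, 104.2]
wrist_force: [-0.7, 0.0, 0.5]
opening: 0.03
[(array([0.4873, 0.2507, 0.0191]), 0.92), (array([ 0.4737, -0.4114,  0.0024]), 0.74), (array([ 0.4274,  0.0008, -0.0015]), 0.22)] [('paint_jar', array([0.554, 0.028, 0.002])), ('bottle', array([ 0.688, -0.012, -0.002])), ('scraper', array([ 0.432, -0.001, -0.002]))]
[(array([ 0.7848, -0.2592,  0.0043]), 0.83), (array([ 0.4743, -0.4048,  0.0091]), 0.68), (array([0.4853, 0.2496, 0.021 ]), 0.52)] [('bottle', array([ 0.433, -0.003, -0.001])), ('scraper', array([ 0.429, -0.   , -0.002]))]
```

View pics/v5.png

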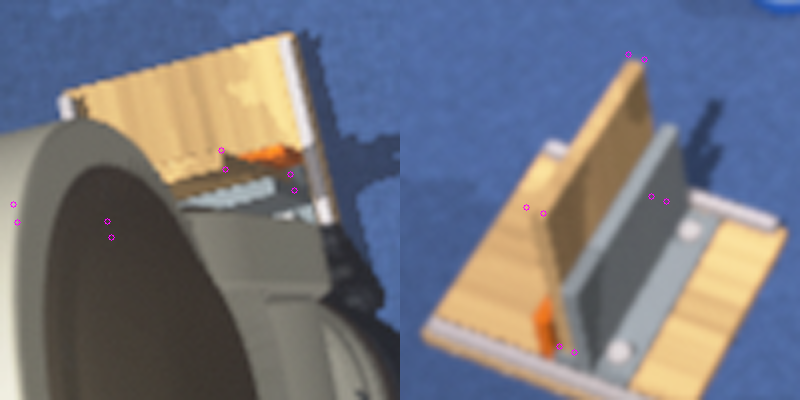

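The side view shows the plaque standing in the slot between the fence and the lip. Its top corners (632,62) and (545,215) are within about 2–4 px of the seated prediction, and its origin reads z = 0.019–0.021 against a slot floor at 0.020. The bystanders read the same positions as at the start, so I'll hand in.

```bash
python3 -c "
from workcell import *
print(job_done())"
```

```text
the job is handed in; nothing more can be done
None
```

The plaque is standing in the drying stand's slot between the grey fence and the orange lip, and I handed the job in at about 15 s of the 54 s allowed. I gripped the wooden plaque near its top edge in the brown easel and drew it out along the slope. I then turned it upright and lowered it into the slot until it touched the floor, with about 7 N of contact force.

**Seating:** after release, the plaque's lower edge read z = 0.019–0.021 m, against the slot floor at 0.020 m. It stands at about (0.486, 0.250) m, roughly in the middle of the slot's length.

**Upright:** the side view shows it standing, leaning slightly toward the fence within the slot's play.

**Bystanders:** the jar, bottle and scraper read the same positions as at the start in the side view.

**Checks that failed or disagreed:**
- The arm partly hid the stand in the last top view, so the final visual check rests mainly on the side camera.
- In that top view the jar was not found, and "bottle" was reported where the scraper lies. The side view contradicts this, and I took it as a false detection.

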